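Tip a spent mortar prism into the lidded bin and ease the lid shut

ROBOT

A 6-joint arm with a two-finger parallel gripper is mounted at the origin on a cart in front of the work surface, level with it; the furniture and walls round the work are solid. World frame = base frame: x ahead of the robot, y to its left, z up, the work surface at z = 0. Lengths are in mm, angles in degrees, forces in N, time in s.
With the tool pointing down it reaches from about 275 to 725 mm from the base axis. Payload 15.9 kg.
Tool frame: the origin (TCP) lies at the very end of the fingers, on their centre line; the grasp point (between the pads) lies 19 mm behind it; z points along the fingers, y is the direction in which the jaws open and shut (so a half turn about z gives the same grasp; the last joint's range is limited). The gripper opens to 85 mm and grips with 20 to 120 N. Pads are 22 mm wide; open, the fingers measure 114 mm over their backs; the gripper's body (76 mm by 85 mm) begins 54 mm behind the grasp point. The pads swing forward as they close: fully open they stand 13 mm farther back than shut.
Start: joints at [70.359, 12.198, -1.971, 75.831, 0, 90], TCP at [168.056, 470.895, 231.306] pointing down, gripper open.
Joint ranges: [-170.91, 170.91], [-42.67, 98.43], [-65.05, 77.54], [-120.47, 116.71], [-90, 82.35], [-180, 180]. Speed limits (degrees/s): [108.29, 108.29, 136.94, 147.25, 180, 180].

INTERFACE

Orientations are given as a 3x3 rotation matrix whose columns are the frame's x, y, z axes.
In Python, from bench import status, imaging, workorder, nets gives the robot as it stands. The module is installed in compiled form; this text tells all that it offers.
- The arm moves only by the tool carry_out, never from a script. Its argument "deltas" is a list of rows, each a list of 3 entries, a list of its own where there are three numbers: the shift along the tool's x, y, z in m, then the turn, a rotation vector about the tool's x, y, z in rad, then the closure, from 0 (fully open) to 1 (shut). In form: [[[dx, dy, dz], [rx, ry, rz], jaw], ...]. A call has 1 to 12 rows; each row shifts and turns the commanded pose from where the row before left it, along the tool's axes as they then stand; what a row does not reach is not made up. A row lasts 1/12 s, in which the tool goes at most 41.7 mm and 7.16 degrees, less where a joint would pass 70% of its speed; a pose out of reach is approached as far as the arm can. A call with a gripper value outside its range is refused whole. The fingers move at their own pace and stop on an object; the grip force is fixed at half the most. Time passes only in rows, so rows that do not move let the fingers close. It gives the time, the measured TCP pose, the force and the opening at its end, in the units of the state.
- status.get_obs(): the state, without advancing time (a new reading comes with each control period).
- imaging.get_image(name): name is "scene" or "top" or "wrist"; returns a dict with "image" (420x560x3 uint8, blue, green, red), "camera_matrix" (3x3 intrinsics, pixels), "cam_to_world" (4x4, takes a point from camera to world coordinates). Camera axes: x right, y up, looking along -z (the intrinsics and any distortion apply to the point x, -y, -z); pixel columns grow to the right and rows downward; lengths in mm; the calibration is good to about 2 mm. A picture is of the moment at which its call begins. There is no depth.
- workorder.sign_off(): hands the job in, once; it reports no verdict.
Trained networks look in a picture, given as the dict that the camera call returned (one of the last four; its "shot" number tells which), for a name from the list of things; names that differ only in an ending like _2 or _b are one class to them, and where a whole thing is asked for, a point or a joint stands for the part that bears it (a point fixed in the world has none). Each returns a list of dicts, best first, with "confidence" (0 to 1); they miss things now and then, are a little off and sometimes report something else, mostly with a low value. They report only what shows in the picture. A call takes as long as a camera call. They do not tell look-alikes from the thing itself.
- nets.trace(label, picture): "region" (420x560 bool, what is visible of it) and "box" ([left, top, right, bottom] in pixels, round what is visible of it).
The state is a dict: "time": time; "joint_positions": joint angles; "qd": joint speeds; "tau": joint torques, N m; "ee_pos": TCP position; "orientation": TCP orientation; "ft_force": force on the tool from outside, world axes, zero at the start; "wrist_torque": the same for the moment, N m; "opening": opening from 0.0 (shut) to 1.0 (fully open).
Only numpy, scipy, OpenCV 4.12 (cv2) and the standard library are available. Lean on these libraries where they do the work, as an engineer would, in place of code of your own. Each camera call takes 0.05 s, during which the arm holds its last target.

TASK

Throw away the broken mortar prism that lies on the shelf of the specimen bin: push it along the shelf with the fingertips, without picking it up, until it tips onto the slide and rests against the shut lid, then press the bin's lever right down so that the lid lifts and the prism slides in. Keep the fingers on the lever and let the lid down slowly until it is fully shut, because a slamming lid blows dust over the bench. Do not touch the lid itself, and leave the other things on the bench as they stand.

Things in the scene. Friction and masses are not known exactly. Their poses are not given: they have to be found in the camera images.
- bin: Sheet-steel bin for spent specimens, fixed to the worktop; along it from left (+y) to right (-y): level shelf, slide, hopper with lid, lever pad; 0.47 m long in all. Origin on the worktop under the hopper; z up, x away from the robot, y to the left when not turned. Hopper in this frame: x -0.044..0.044, y -0.08..0.05, 0.17 high to the shut lid. All 'bin frame' values below are in m (x, y, z)
- shelf_edge (a point): mid-width point on the shelf where it turns down into the slide (bin frame 0, 0.12, 0.161). The slide falls from here at 35 degrees towards -y into the hopper and is shut off at y 0.053 by the gate that hangs from the lid. Slide 80 mm wide inside, cheeks level with those of the shelf (top z 0.183); polished steel, friction about 0.28, so mortar slides down by itself
- shelf_end (a point): mid-width point on the level shelf's top at its open left end (bin frame 0, 0.217, 0.161). The shelf is 80 mm wide inside, between cheeks 20 mm high, and nothing stands across either end. A tall green mixer (world x 0.48 to 0.95, y 0.32 to 0.52, about 0.6 m high) stands to its left: come round in front of it
- prism_mid (a point): centre of the spent mortar half-prism (grey block 40 x 40 x 65 mm, about 0.23 kg) on the shelf, its 65 mm length across the shelf, centre 20 mm above the shelf. Pushed towards -y of the bin, it tips onto the slide once its centre is past the shelf edge and comes to rest against the gate, centre then near bin frame y 0.08, z 0.155
- lid_swing (a joint): angle (rad) of the lid (steel with clear window, 102 x 140 mm): 0 shut, about 1.0 with the lever right down. Hinged along its right edge, it swings up from the left with the gate hanging from its left edge; the gate clears a prism on the slide from about 0.5. It falls shut by its own weight within a second if the lever is let go
- lid: the lid's panel with its gate and window, to be moved only through the lever. Origin: on the hinge line, mid-width (bin frame 0, -0.08, 0.165)
- lever (a joint): angle (rad) of the yoke lever: 0 with the lid shut, 0.56 right down at its stop. It turns about the bin's x axis on a spindle at bin frame y -0.11, z 0.11; two links join it to the lid: pad down, lid up, and the falling lid raises the pad. A few newtons (under 10) on the pad work it, and it can be stopped and held at any height
- lever_pad (a point): centre of the top face of the lever's ribbed black pad (104 mm along the bin's x, 34 mm across, 0.12 m from the spindle; bin frame 0, -0.222, 0.155 when up). It moves down about 66 mm, nearly straight, to its stop, and rises again with the falling lid
- whole_a: one of two standing-by mortar half-prisms (grey, 40 x 65 x 40 mm) on the worktop in front of the bin; not part of the job. Origin: centre of its underside
- whole_b: the other standing-by mortar half-prism beside it (40 x 65 x 40 mm); not part of the job. Origin: centre of its underside
- scraper: scraper with black grip, 155 mm long, 13 mm high, lying in front of the bin; bystander. Origin: centre of its underside
- trowel: small pointing trowel with wooden handle, 242 mm long, lying at the right; bystander. Origin: centre of its underside
- tin: round aluminium sample tin, 64 mm across, 40 mm high, at the left front; bystander. Origin: centre of its underside
- dish: white porcelain dish, 78 mm across, 30 mm high, at the right; bystander. Origin: centre of its underside
- bottle: small dark reagent bottle, 41 mm across, 68 mm high, behind the slide; bystander. Origin: centre of its underside
- marker: black and white marker pen, 131 mm long, 16 mm thick, lying at the left front; bystander. Origin: centre of its underside
- weight: small steel weight with a knob, 27 mm across, 43 mm high, at the right rear; bystander. Origin: centre of its underside
Things that resemble listed ones, but are neither listed nor needed, are in the scene too. Leave any brown look-alike of the part that bears prism_mid alone.

How it is judged:
By the outcome, as a careful person would: the job done as asked, in the order asked, and still so for the second after the job is handed in, with the robot touching nothing.
It also fails if it takes over 54 s, if anything falls off the work surface, if the arm or the gripper's body presses on something with over 40 N, if the wrist force passes 120 N, or if a joint passes its speed limit or range.

## Working session

There is one attempt and no reset: what is moved stays moved. The work goes in short steps, Python scripts to look and compute and a tool call to move; the robot and the scene stay as the last step left them, time stands still between calls to the robot, and variables do not carry over. Pictures are saved under pics/ and viewed, and the job is handed in when it is done.

Besides the shell and the picture viewer there is one more tool, called after "Call:" as a command line: name --argument value ..., lists and objects as JSON in quotes. carry_out: Moves the arm, as the interface text tells. Its arguments: {"type":"object","properties":{"deltas":{"type":"array","items":{"type":"array"}}},"required":["deltas"]}

```bash
mkdir -p pics; ls
python3 - <<'E'
from bench import status, imaging
import cv2
o=status.get_obs()
for k,v in o.items(): print(k,v)
for n in("scene","top"):
    p=imaging.get_image(n); cv2.imwrite(f"pics/{n}0.png",p["image"]); print(n,p["camera_matrix"],p["cam_to_world"],[k for k in p])
E
```

```text
pics
time 0.0
joint_positions [ 7.03595610e+01  1.22246352e+01 -2.00899586e+00  7.58314479e+01
  2.90941173e-04  9.00012613e+01]
qd [-0.01361958  0.01201996  0.02181532  0.09851725  0.0392813  -0.05667577]
tau [-3.90847359e-03 -6.86174083e+01  4.87115264e+01  1.75766047e-02
 -2.20778211e-04  2.80520158e-05]
ee_pos [167.93984359 470.58337639 230.81239707]
orientation [[-9.41813057e-01  3.36136901e-01 -3.86557137e-04]
 [ 3.36137123e-01  9.41812452e-01 -1.06805129e-03]
 [ 5.05287388e-06 -1.13584086e-03 -9.99999355e-01]]
ft_force [-0.88024274  0.06880317 -0.49203896]
wrist_torque [ 0.00221205  0.03570593 -0.0613214 ]
opening 1.002450388347866
scene [[448.61877776   0.         280.49956758]
 [  0.         448.61877776 210.63007984]
 [  0.           0.           1.        ]] [[-9.81204764e-01  1.46303098e-01 -1.25827720e-01  3.86880837e+02]
 [-1.92928793e-01 -7.30374531e-01  6.55233947e-01  9.38660094e+02]
 [ 3.96139440e-03  6.67194461e-01  7.44873049e-01  1.17717125e+03]
 [ 0.00000000e+00  0.00000000e+00  0.00000000e+00  1.00000000e+00]] ['image', 'camera_matrix', 'cam_to_world', 'shot']
top [[390.03472914   0.         274.33308064]
 [  0.         390.03472914 214.84888869]
 [  0.           0.           1.        ]] [[ 6.66261920e-03  9.75911491e-01 -2.18065063e-01  2.82581867e+02]
 [-9.99969339e-01  7.39952917e-03  2.56286180e-03  2.80210617e+01]
 [ 4.11470508e-03  2.18041302e-01  9.75930868e-01  1.38012121e+03]
 [ 0.00000000e+00  0.00000000e+00  0.00000000e+00  1.00000000e+00]] ['image', 'camera_matrix', 'cam_to_world', 'shot']
```

View pics/scene0.png

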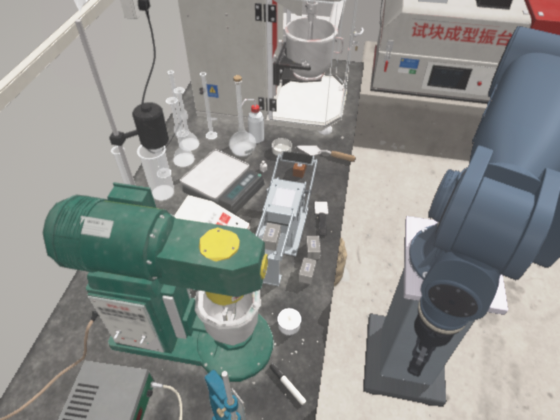

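View pics/top0.png

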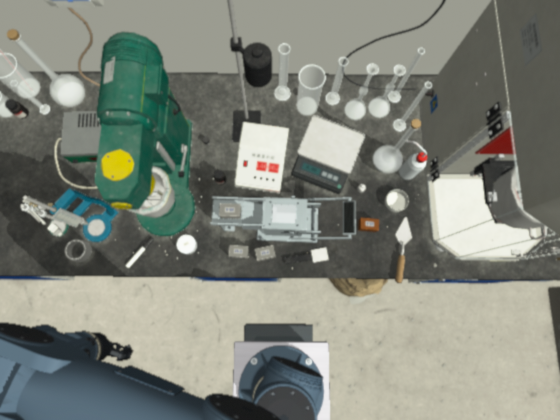

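```bash
cat > h.py <<'E'
import numpy as np, cv2
from bench import status, imaging, nets
def ray(p,u,v):
    K=p["camera_matrix"];T=np.array(p["cam_to_world"])
    d=T[:3,:3]@np.array([(u-K[0,2])/K[0,0],-(v-K[1,2])/K[1,1],-1]);return T[:3,3],d
def atz(p,u,v,z):
    o,d=ray(p,u,v);return o+d*(z-o[2])/d[2]
def proj(p,X):
    K=p["camera_matrix"];T=np.array(p["cam_to_world"])
    c=T[:3,:3].T@(np.array(X)-T[:3,3]);return np.array([K[0,0]*c[0]/-c[2]+K[0,2],K[1,1]*-c[1]/-c[2]+K[1,2]])
E
python3 - <<'E'
from h import *
a=imaging.get_image("top");b=imaging.get_image("scene")
cv2.imwrite("pics/topc.png",cv2.resize(a["image"][180:290,190:420],None,fx=3.4,fy=3.4,interpolation=cv2.INTER_CUBIC))
cv2.imwrite("pics/scc.png",cv2.resize(b["image"][130:290,230:370],None,fx=3.7,fy=3.7,interpolation=cv2.INTER_CUBIC))
for l,z in(("bin",100),("prism_mid",201),("lever_pad",155),("lid",170),("whole_a",40),("dish",30),("tin",40),("scraper",10),("bottle",68),("weight",43),("trowel",10),("marker",10)):
  for n,p in(("top",a),("scene",b)):
    for r in nets.trace(l,p)[:3]:
        if r["confidence"]<.2: continue
        m=r["region"];ys,xs=np.nonzero(m);c=(xs.mean(),ys.mean())
        print(l,n,round(r["confidence"],2),r["box"],np.round(c,1),atz(p,*c,z).round(0))
E
```

```text
bin top 0.63 [210.6, 198.2, 355.1, 243.9] [282.3 217. ] [562.  -2. 100.]
bin scene 0.76 [256.7, 151.0, 315.0, 285.2] [284.6 214.3] [553.   4. 100.]
prism_mid top 0.79 [358.4, 215.1, 379.9, 229.3] [368.8 224.5] [ 518. -267.  201.]
prism_mid top 0.72 [219.0, 200.2, 241.2, 213.6] [230. 210.] [561. 163. 201.]
prism_mid scene 0.79 [258.8, 222.3, 283.2, 251.7] [271.4 236.3] [558. 179. 201.]
prism_mid scene 0.48 [291.0, 163.6, 303.9, 175.6] [299.1 169.4] [ 528. -105.  201.]
lever_pad top 0.74 [290.6, 197.2, 356.4, 240.1] [337.6 218.1] [ 547. -179.  155.]
lever_pad top 0.68 [209.3, 195.9, 358.4, 247.0] [282.1 217.1] [549.  -0. 155.]
lever_pad scene 0.6 [268.6, 150.7, 318.8, 210.5] [297.2 169.1] [ 541. -154.  155.]
lid top 0.83 [260.9, 195.5, 306.0, 236.0] [284.8 213.6] [557.  -8. 170.]
lid top 0.36 [394.6, 215.1, 412.3, 281.0] [402.1 247. ] [ 453. -375.  170.]
lid top 0.28 [215.6, 202.8, 244.2, 217.2] [230.  210.1] [568. 166. 170.]
whole_a top 0.72 [230.5, 247.8, 243.5, 255.4] [237.9 251.1] [453. 149.  40.]
whole_a top 0.69 [256.5, 244.6, 274.8, 260.7] [264.8 252.5] [449.  57.  40.]
whole_a 
[... 1236 characters left out ...]
 scene 0.58 [271.4, 150.3, 317.8, 209.6] [296.5 167.2] [ 562. -283.   43.]
weight scene 0.51 [261.9, 157.6, 267.6, 172.7] [263.2 166.1] [ 685. -265.   43.]
trowel top 0.83 [398.3, 219.1, 410.5, 279.9] [402.2 247.7] [ 473. -429.   10.]
trowel top 0.64 [216.4, 201.8, 243.8, 214.1] [229.9 210.1] [605. 185.  10.]
trowel top 0.38 [284.8, 247.2, 329.8, 266.9] [308.2 255.9] [442. -96.  10.]
trowel scene 0.58 [298.7, 144.7, 354.6, 160.5] [326.8 152.5] [ 464. -427.   10.]
trowel scene 0.49 [275.4, 139.3, 292.1, 157.3] [280.4 145.8] [ 652. -430.   10.]
marker top 0.5 [130.6, 236.3, 154.5, 267.3] [139.8 251. ] [455. 497.  10.]
marker scene 0.8 [272.0, 360.2, 306.1, 405.3] [288.  384.2] [448. 501.  10.]
```

View pics/topc.png

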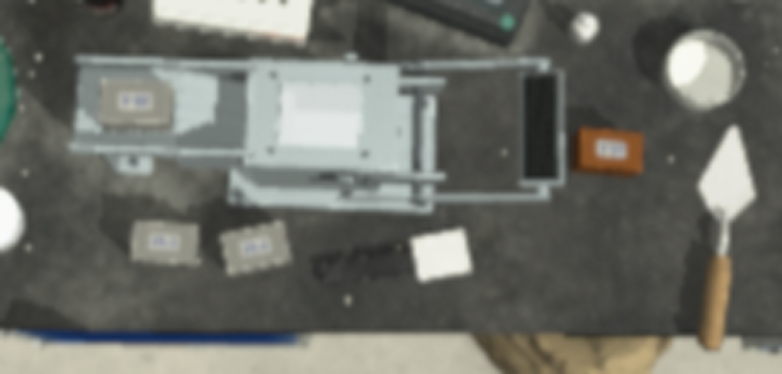

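View pics/scc.png

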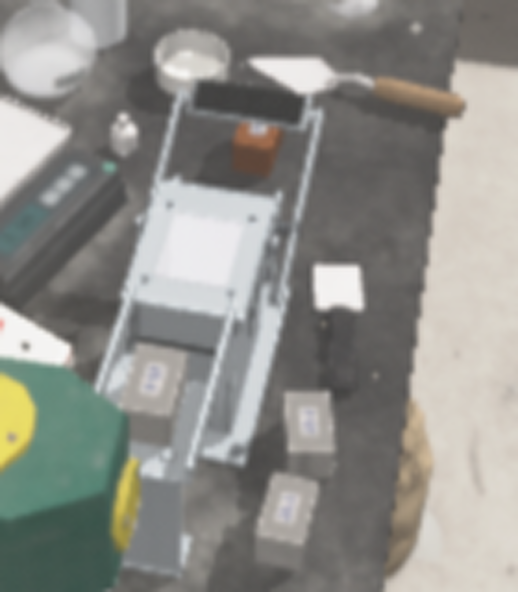

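Run:
```python
from h import *
a=imaging.get_image("top")
w=imaging.get_image("wrist");cv2.imwrite("pics/w0.png",w["image"]);print(w["cam_to_world"],w["camera_matrix"][0,0])
c=lambda x,y:(190+(x+.5)/3.4-.5,180+(y+.5)/3.4-.5)
s=c(75,105);p=c(541,126)
S=atz(a,*s,183);P=atz(a,*p,155);print(S,P,np.linalg.norm((S-P)[:2]))
d=(S-P)[:2];yaw=np.arctan2(-d[0],d[1]);print(np.degrees(yaw))
print("origin",P[:2]+d/np.linalg.norm(d)*222, S[:2]-d/np.linalg.norm(d)*217)
print("prism corners",[atz(a,*c(*q),201).round() for q in((100,80),(172,80),(172,128),(100,128))])
```

```text
[[ 3.35986908e-01 -8.98361685e-01 -2.82947134e-01  9.55543700e+01]
 [ 9.41865816e-01  3.20868511e-01  9.96603390e-02  4.95461412e+02]
 [ 1.25779571e-03 -2.99982803e-01  9.53943780e-01  3.72812679e+02]
 [ 0.00000000e+00  0.00000000e+00  0.00000000e+00  1.00000000e+00]] 335.23366378158653
[562.51862308 222.28129715 183.        ] [ 552.02027639 -214.73012549  155.        ] 437.1375056018817
-1.3761546128315316
origin [557.35185498   7.20584336] [557.30712509   5.34388616]
prism corners [array([582., 197., 201.]), array([583., 131., 201.]), array([538., 130., 201.]), array([537., 196., 201.])]
```

View pics/w0.png

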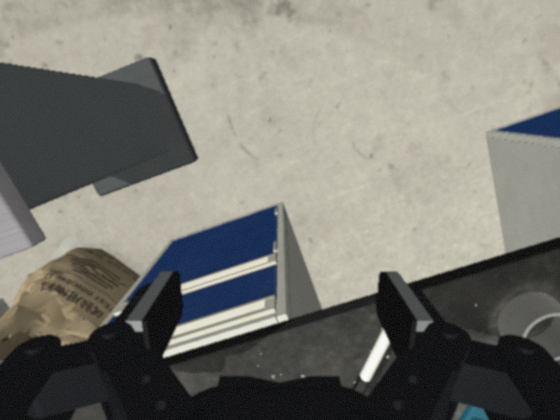

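Call:
carry_out --deltas '[[[-0.03,-0.0145,-0.012],[0,0,0],1],[[-0.031,-0.0147,-0.012],[0,0,0],1],[[-0.031,-0.0147,-0.012],[0,0,0],1],[[-0.031,-0.0147,-0.012],[0,0,0],1],[[-0.031,-0.0147,-0.012],[0,0,0],1],[[-0.031,-0.0147,-0.012],[0,0,0],1],[[-0.031,-0.0147,-0.012],[0,0,0],1],[[-0.031,-0.0147,-0.012],[0,0,-0.12],1],[[-0.031,-0.0147,-0.01],[0,0,-0.12],1],[[-0.031,-0.0147,0],[0,0,-0.12],1],[[-0.031,-0.0147,0],[0,0,-0.12],1],[[0,0,0],[0,0,-0.12],1]]'

```text
time: 2.5
ee_pos: [449.1, 223.4, 335.4]
orientation: [[-0.97, -0.243, 0.0], [-0.243, 0.97, -0.001], [0.0, -0.001, -1.0]]
ft_force: [0.8, 1.4, -0.4]
opening: 0.003
```

Run:
```python
from h import *
o=status.get_obs();print(o["time"],o["joint_positions"].round(1) if hasattr(o["joint_positions"],'round') else o["joint_positions"],o["ee_pos"],np.round(o["orientation"],3))
```

```text
2.5 [26.5 13.1 14.2 91.1 -0.1 12.4] [449.09036249 223.35491066 335.35154636] [[-0.97  -0.243  0.   ]
 [-0.243  0.97  -0.001]
 [ 0.    -0.001 -1.   ]]
```

Call:
carry_out --deltas '[[[0,0,0],[0,0,-0.1184],1],[[0,0,0],[0,0,-0.1184],1],[[0,0,0],[0,0,-0.1184],1],[[0,0,0],[0,0,-0.1184],1],[[0,0,0],[0,0,-0.1184],1],[[0,0,0],[0,0,-0.1184],1],[[0,0,0],[0,0,-0.1184],1],[[0,-0.01,0],[0,0,-0.1184],1],[[0,-0.02,0],[0,0,-0.1184],1],[[0,-0.03,0],[0,0,-0.1184],1],[[0,-0.03,0],[0,0,-0.1184],1],[[0,-0.02,0],[0,0,0],1]]'

```text
time: 3.5
ee_pos: [553.1, 200.2, 335.8]
orientation: [[-0.017, -1.0, 0.0], [-1.0, 0.017, -0.0], [0.0, -0.0, -1.0]]
ft_force: [-0.2, 1.1, -0.2]
opening: -0.001
```

Run:
```python
from h import *
w=imaging.get_image("wrist");cv2.imwrite("pics/w1.png",w["image"])
o=status.get_obs();print(o["time"],o["joint_positions"],o["ee_pos"],np.round(o["orientation"],3))
# overlay of bin model
yaw=np.radians(-1.376);O=np.array([557.3,6.3])
def b2w(x,y,z): c,s=np.cos(yaw),np.sin(yaw);return [O[0]+c*x-s*y,O[1]+s*x+c*y,z]
im=w["image"].copy()
for P in [(-40,217,183),(40,217,183),(-40,120,161),(40,120,161),(-40,217,161),(40,217,161),(0,120,161),(0,217,161),(-40,120,183),(40,120,183),(-51,60,170),(51,60,170)]:
    u=proj(w,b2w(*P));print(P,u.round(1))
    cv2.circle(im,tuple(int(q) for q in u.round()),3,(0,0,255),1)
cv2.imwrite("pics/w1o.png",im)
```

```text
3.55 [ 1.98442300e+01  2.51521518e+01  3.10393859e+01  9.59675717e+01
 -3.09169471e-02 -6.87473371e+01] [555.0600562  200.1370234  334.37924865] [[-0.025 -1.    -0.001]
 [-1.     0.025 -0.001]
 [ 0.001  0.001 -1.   ]]
(-40, 217, 183) [312.2 219.5]
(40, 217, 183) [226.1 219. ]
(-40, 120, 161) [313.9 110.1]
(40, 120, 161) [225.3 109.4]
(-40, 217, 161) [310.1 212.3]
(40, 217, 161) [229.4 211.7]
(0, 120, 161) [269.6 109.8]
(0, 217, 161) [269.8 212. ]
(-40, 120, 183) [316.5 110.5]
(40, 120, 183) [221.3 109.8]
(-51, 60, 170) [331.1  34.3]
(51, 60, 170) [207.3  33.4]
```

View pics/w1o.png

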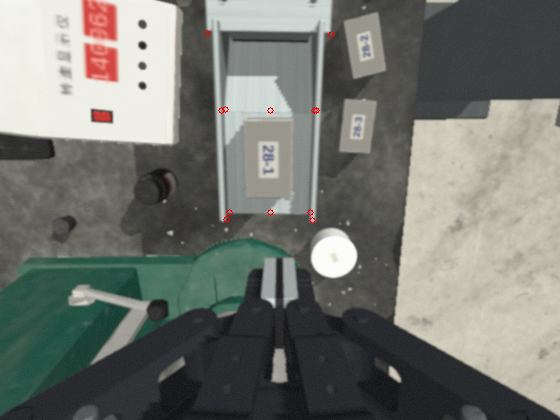

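Run:
```python
from h import *
w=imaging.get_image("wrist");cv2.imwrite("pics/w2.png",cv2.resize(w["image"][90:230,190:350],None,fx=4,fy=4,interpolation=cv2.INTER_CUBIC))
for r in nets.trace("prism_mid",w)[:2]:
    print(r["confidence"],r["box"])
    b=r["box"]
    yaw=np.radians(-1.376);O=np.array([557.3,6.3]);R=np.array([[np.cos(yaw),-np.sin(yaw)],[np.sin(yaw),np.cos(yaw)]])
    for q in((b[0],b[1]),(b[2],b[1]),(b[2],b[3]),(b[0],b[3])): 
        X=atz(w,*q,201);print(X.round(1),(R.T@(X[:2]-O)).round(1))
o=status.get_obs();print(o["time"],o["ee_pos"],o["ft_force"])
```

```text
0.68 [246.3, 114.9, 296.9, 196.4]
[578.8 129.  201. ] [ 18.6 123.2]
[538.9 130.  201. ] [-21.3 123.2]
[539.5 196.5 201. ] [-22.4 189.7]
[582.4 195.5 201. ] [ 20.6 189.7]
3.65 [552.21372189 200.8530035  335.0068865 ] [-1.1811016   0.36887079  0.00805982]
```

View pics/w2.png

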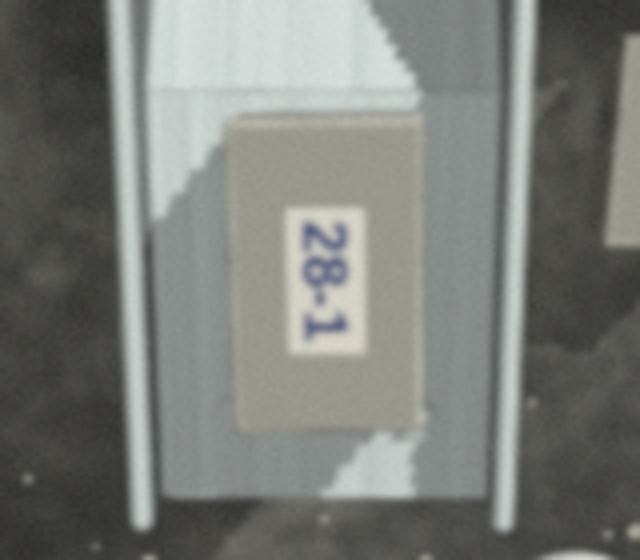

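Call:
carry_out --deltas '[[[-0.0105,-0.0045,0.005],[0,0,0.002],1],[[-0.011,-0.005,0.01],[0,0,0.002],1],[[0,0,0.02],[0,0,0.002],1],[[0,0,0.025],[0,0,0],1],[[0,0,0.025],[0,0,0],1],[[0,0,0.025],[0,0,0],1],[[0,0,0.02],[0,0,0],1],[[0,0,0.015],[0,0,0],1],[[0,0,0.008],[0,0,0],1],[[0,0,0.004],[0,0,0],1],[[0,0,0],[0,0,0],1],[[0,0,0],[0,0,0],1]]'

```text
time: 4.65
ee_pos: [561.5, 222.9, 179.8]
orientation: [[-0.031, -1.0, 0.001], [-1.0, 0.031, 0.0], [-0.0, -0.001, -1.0]]
ft_force: [-0.8, -0.2, -0.1]
opening: -0.005
```

Run:
```python
from h import *
w=imaging.get_image("wrist");cv2.imwrite("pics/w3.png",w["image"])
o=status.get_obs();print(o["time"],o["ee_pos"],np.round(o["orientation"],3),o["ft_force"])
```

```text
4.7 [561.7083051  222.80077549 180.09544028] [[-0.031 -1.     0.001]
 [-1.     0.031  0.001]
 [-0.001 -0.001 -1.   ]] [ 0.60218084 -0.06168979 -0.38973653]
```

View pics/w3.png

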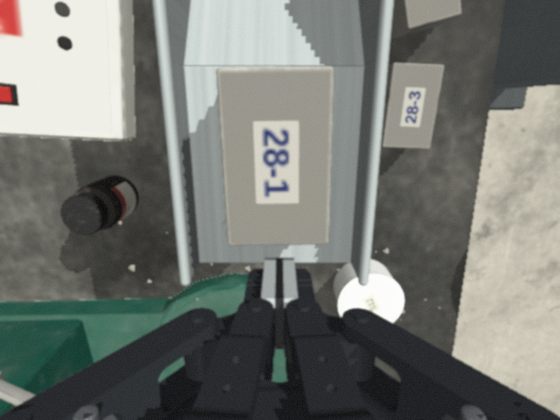

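Call:
carry_out --deltas '[[[0,0,0.004],[0,0,0],0.75],[[0,0,0.004],[0,0,0],0.75],[[0.003,0,0],[0,0,-0.003],0.75],[[0.004,0,0],[0,0,-0.003],0.75],[[0.004,0,0],[0,0,0],0.75],[[0.004,0,0],[0,0,0],0.75],[[0.004,0,0],[0,0,0],0.75],[[0.004,0,0],[0,0,0],0.75],[[0.004,0,0],[0,0,0],0.75],[[0.004,0,0],[0,0,0],0.75],[[0.004,0,0],[0,0,0],0.75],[[0.003,0,0],[0,0,0],0.75]]'

```text
time: 5.7
ee_pos: [560.4, 184.0, 171.3]
orientation: [[-0.025, -1.0, 0.0], [-1.0, 0.025, 0.0], [-0.0, -0.0, -1.0]]
ft_force: [-0.2, 2.1, 0.9]
opening: 0.25
```

Run:
```python
from h import *
w=imaging.get_image("wrist");cv2.imwrite("pics/w4.png",w["image"])
o=status.get_obs();print(o["time"],o["ee_pos"],np.round(o["orientation"],3),o["ft_force"],o["opening"])
```

```text
5.75 [560.37743542 183.57424448 171.23912826] [[-0.026 -1.     0.   ]
 [-1.     0.026 -0.   ]
 [ 0.    -0.    -1.   ]] [ 0.38776242 -0.26565918  0.29361033] 0.24821160330718922
```

View pics/w4.png

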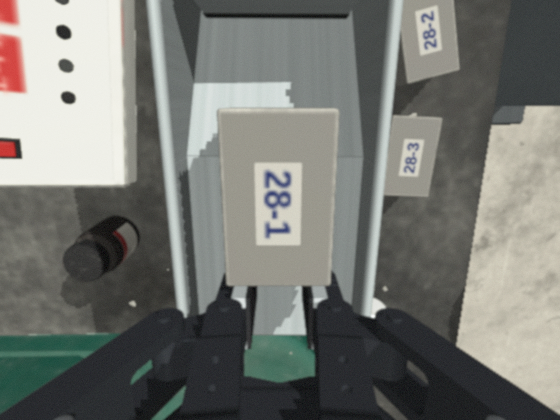

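Call:
carry_out --deltas '[[[0.003,0,0],[0,0,0],0.75],[[0.003,0,0],[0,0,0],0.75],[[0.003,0,0],[0,0,0],0.75],[[0.003,0,0],[0,0,0],0.75],[[0.002,0,0],[0,0,0],0.75],[[0.002,0,0],[0,0,0],0.75],[[0.002,0,0],[0,0,0],0.75],[[0.002,0,0],[0,0,0],0.75],[[0,0,0],[0,0,0],0.75]]'

```text
time: 6.5
ee_pos: [559.7, 164.0, 171.0]
orientation: [[-0.026, -1.0, -0.0], [-1.0, 0.026, -0.0], [0.0, 0.0, -1.0]]
ft_force: [0.1, -0.5, 1.5]
opening: 0.253
```

Run:
```python
from h import *
w=imaging.get_image("wrist");cv2.imwrite("pics/w5.png",w["image"])
o=status.get_obs();print(o["time"],o["ee_pos"],o["ft_force"])
```

```text
6.55 [559.74685719 164.06083388 171.03324423] [-0.10221842 -0.0486899   0.52300723]
```

View pics/w5.png

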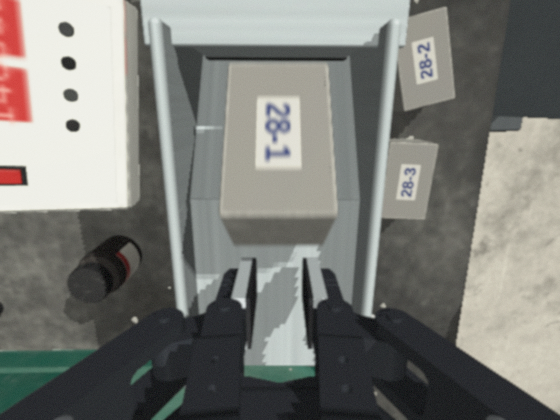

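Run:
```python
from h import *
w=imaging.get_image("wrist");t=imaging.get_image("scene");cv2.imwrite("pics/sc6.png",cv2.resize(t["image"][150:290,230:340],None,fx=4,fy=4,interpolation=cv2.INTER_CUBIC))
yaw=np.radians(-1.376);O=np.array([557.3,6.3])
def b2w(x,y,z): c,s=np.cos(yaw),np.sin(yaw);return [O[0]+c*x-s*y,O[1]+s*x+c*y,z]
c,s=np.cos(np.radians(35)),np.sin(np.radians(35))
im=w["image"].copy()
for cy in(91,):
    # slide z at foot
    # centre = edge + t*(-c,-s)+20*(-s,c): y=120-t*c-20*s
    tt=(120-20*s-cy)/c; cz=161-tt*s+20*c; print("centre z",cz)
    for a,b in((32.5,20),(32.5,-20),(-32.5,20),(-32.5,-20)):
        y=cy+a*c-b*s; z=cz+a*s+b*c
        for x in(-20,20):
            u=proj(w,b2w(x,y,z)); print((a,b,x),round(y),round(z),u.round(0)); cv2.circle(im,tuple(int(q) for q in u.round()),3,(0,0,255),1)
for P in((-40,53,161),(40,53,161),(-40,120,161),(40,120,161)):
    cv2.circle(im,tuple(int(q) for q in proj(w,b2w(*P)).round()),3,(0,255,0),1)
cv2.imwrite("pics/w6.png",im)
```

```text
centre z 165.10947316714754
(32.5, 20, -20) 106 200 [333. 185.]
(32.5, 20, 20) 106 200 [216. 186.]
(32.5, -20, -20) 129 167 [319. 218.]
(32.5, -20, 20) 129 167 [232. 218.]
(-32.5, 20, -20) 53 163 [325.  35.]
(-32.5, 20, 20) 53 163 [225.  35.]
(-32.5, -20, -20) 76 130 [315.  97.]
(-32.5, -20, 20) 76 130 [237.  97.]
```

View pics/w6.png

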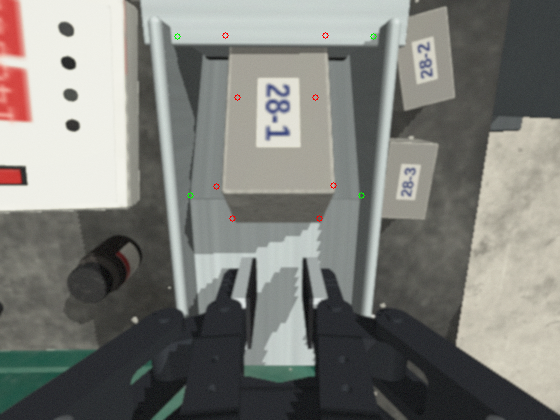

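View pics/sc6.png

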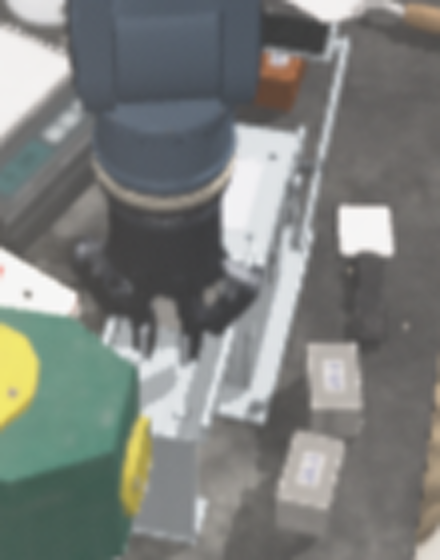

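Call:
carry_out --deltas '[[[0,0,-0.02],[0,0,0],0.75],[[0,0,-0.035],[0,0,0],0.75],[[0,0,-0.035],[0,0,0],0.75],[[0,0,-0.035],[0,0,0],1],[[0.02,0,-0.02],[0,0,0],1],[[0.04,0,0],[0,0,0],1],[[0.04,0,0],[0,0,0],1],[[0.04,0,0],[0,0,0],1],[[0.04,0,0],[0,0,0],1],[[0.04,0,0],[0,0,0],1],[[0.04,0,0],[0,0,0],1],[[0,0,0],[0,0,0],1]]'

```text
time: 7.65
ee_pos: [552.6, -101.5, 315.8]
orientation: [[-0.03, -1.0, -0.001], [-1.0, 0.03, -0.002], [0.002, 0.001, -1.0]]
ft_force: [1.4, 0.2, -0.2]
opening: -0.0
```

Run:
```python
from h import *
w=imaging.get_image("wrist");cv2.imwrite("pics/w7.png",w["image"])
o=status.get_obs();print(o["time"],o["ee_pos"],o["ft_force"],np.round(o["orientation"],3),o["opening"])
```

```text
7.7 [552.8671409  -98.77799071 315.87011126] [-0.11321624  2.1398989   0.91820121] [[-0.03 -1.   -0.  ]
 [-1.    0.03 -0.  ]
 [ 0.    0.   -1.  ]] -0.0008655603697242574
```

View pics/w7.png

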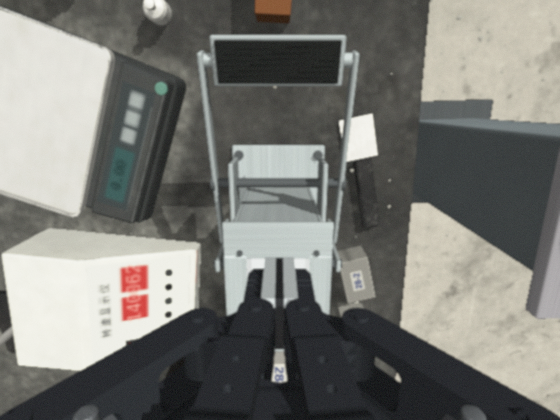

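Run:
```python
from h import *
w=imaging.get_image("wrist");t=imaging.get_image("scene");tp=imaging.get_image("top")
a=cv2.resize(t["image"][130:290,230:340],None,fx=3.6,fy=3.6,interpolation=cv2.INTER_CUBIC)
b=cv2.resize(tp["image"][190:290,200:300],None,fx=3.8,fy=3.8,interpolation=cv2.INTER_CUBIC)
c=np.zeros((576,800,3),np.uint8);c[:a.shape[0],:a.shape[1]]=a[:576];c[:380,400:780]=b
cv2.imwrite("pics/c8.png",c)
for q in((279.5,38),(279.5,85),(279.5,61.5),(216,61),(342,61)): print(q,atz(w,*q,155).round(1))
im=w["image"];g=cv2.cvtColor(im,cv2.COLOR_BGR2GRAY)[20:110,280];print(g)
o=status.get_obs();print(o["ee_pos"])
```

```text
(279.5, 38) [ 548.4 -228.6  155. ]
(279.5, 85) [ 549.4 -192.7  155. ]
(279.5, 61.5) [ 548.9 -211.   155. ]
(216, 61) [ 601.5 -212.9  155. ]
(342, 61) [ 497.1 -209.8  155. ]
[ 51  57  56  57  56  54  52  53  52  67 120 176 198 190 167 134  86  52
  36  39  40  39  40  38  39  34  41  38  32  35  35  37  37  35  38  33
  36  37  39  39  35  34  41  37  42  40  37  38  39  37  35  41  40  40
  38  34  32  42  42  66  99 103  90  76  69  70  73  72  71  72  71  75
  76  76  74  77  76  72  74  71  70  74  72  72  72  72  72  71  74  72]
[553.2925209  -94.89759414 316.07961017]
```

View pics/c8.png

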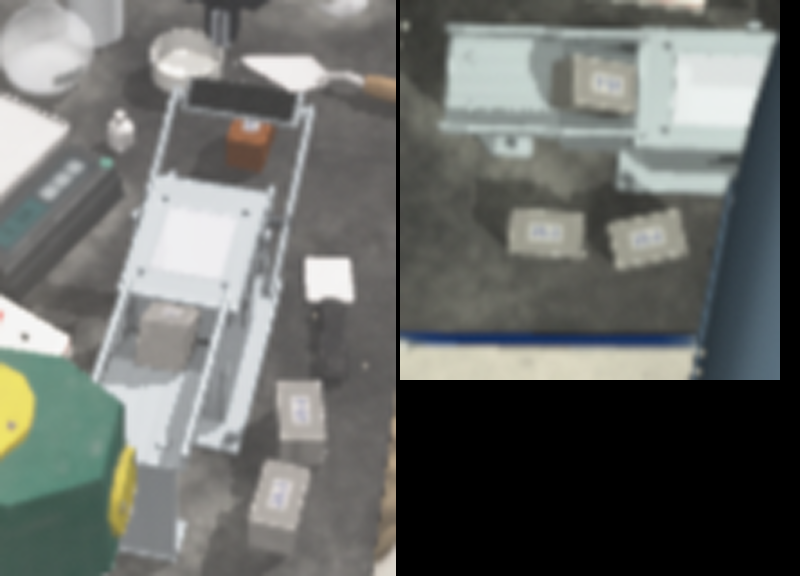

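Call:
carry_out --deltas '[[[0.02,0,0],[0,0,0],1],[[0.035,0,0],[0,0,0],1],[[0.035,0,0],[0,0,0],1],[[0.02,0,0.01],[0,0,0],1],[[0.011,0,0.02],[0,0,0],1],[[0,0,0.03],[0,0,0],1],[[0,0,0.03],[0,0,0],1],[[0,0,0.025],[0,0,0],1],[[0,0,0.015],[0,0,0],1],[[0,0,0.008],[0,0,0],1],[[0,0,0.003],[0,0,0],1],[[0,0,0],[0,0,0],1]]'

```text
time: 8.85
ee_pos: [550.5, -215.7, 175.3]
orientation: [[-0.024, -1.0, -0.0], [-1.0, 0.024, 0.0], [-0.0, 0.0, -1.0]]
ft_force: [-0.0, -0.3, -0.2]
opening: -0.001
```

Run:
```python
from h import *
w=imaging.get_image("wrist");cv2.imwrite("pics/w9.png",w["image"])
o=status.get_obs();print(o["time"],o["ee_pos"],o["ft_force"],np.round(o["orientation"],3),o["opening"])
```

```text
8.9 [ 550.78279238 -215.99572862  175.98590359] [-0.11140741  0.91355962  1.22621623] [[-0.024 -1.     0.001]
 [-1.     0.024 -0.   ]
 [ 0.    -0.001 -1.   ]] -0.00033444650396486595
```

View pics/w9.png

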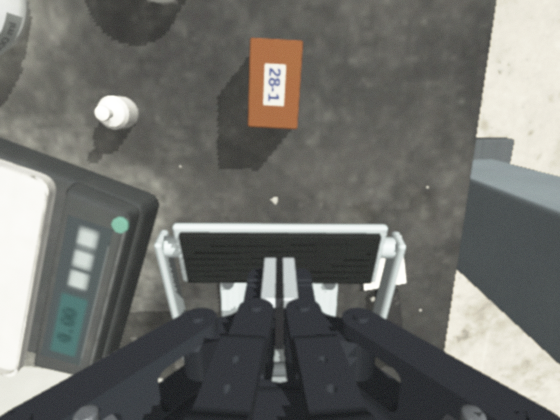

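Call:
carry_out --deltas '[[[0,0,0.006],[0,0,0],1],[[0,0,0.006],[0,0,0],1],[[0,0,0.004],[0,0,0],1],[[0,0,0.004],[0,0,0],1],[[0,0,0.004],[0,0,0],1],[[0,0,0.004],[0,0,0],1],[[0,0,0.004],[0,0,0],1],[[0,0,0.004],[0,0,0],1],[[0,0,0.004],[0,0,0],1],[[0,0,0.004],[0,0,0],1],[[0,0,0.004],[0,0,0],1],[[0,0,0.004],[0,0,0],1]]'

```text
time: 9.9
ee_pos: [550.6, -217.4, 123.5]
orientation: [[-0.026, -1.0, 0.001], [-1.0, 0.026, -0.002], [0.002, -0.001, -1.0]]
ft_force: [-0.7, -5.5, 5.8]
opening: -0.004
```

Call:
carry_out --deltas '[[[0.001,0,0.004],[0,0,0],1],[[0.001,0,0.004],[0,0,0],1],[[0.001,0,0.004],[0,0,0],1],[[0.001,0,0.004],[0,0,0],1],[[0,0,0.004],[0,0,0],1],[[0,0,0.003],[0,0,0],1]]'

```text
time: 10.4
ee_pos: [550.1, -220.5, 99.7]
orientation: [[-0.025, -1.0, 0.0], [-1.0, 0.025, 0.0], [-0.0, -0.0, -1.0]]
ft_force: [1.0, 2.3, 4.2]
opening: 0.002
```

Run:
```python
from h import *
w=imaging.get_image("wrist");cv2.imwrite("pics/w10.png",w["image"])
t=imaging.get_image("scene");cv2.imwrite("pics/s10.png",cv2.resize(t["image"][130:290,230:370],None,fx=3.6,fy=3.6,interpolation=cv2.INTER_CUBIC))
o=status.get_obs();print(o["time"],o["ee_pos"],o["ft_force"])
```

```text
10.5 [ 549.89838049 -220.52499743   99.53056121] [0.32660506 0.30524547 2.48719913]
```

View pics/w10.png

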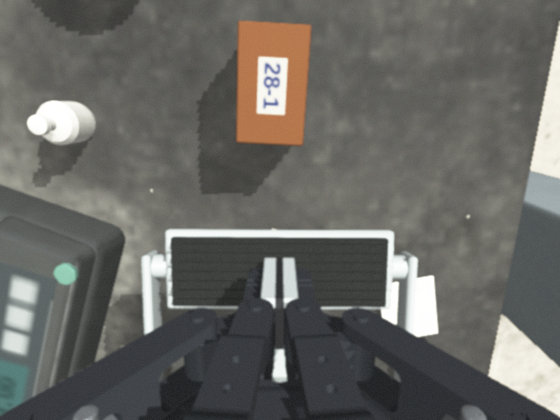

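View pics/s10.png

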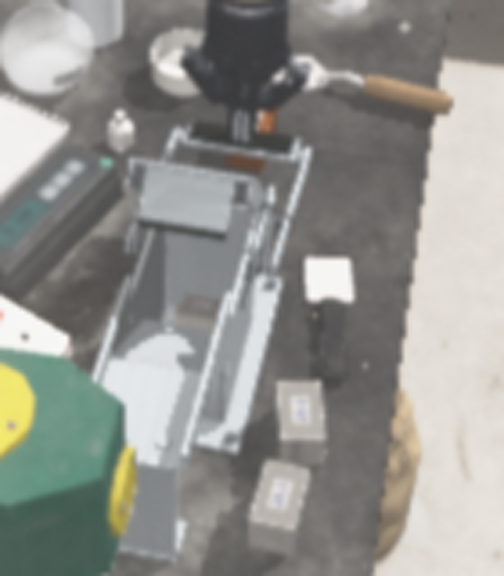

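Call:
carry_out --deltas '[[[0,0,0.003],[0,0,0],1],[[0,0,0.003],[0,0,0],1],[[0,0,0.002],[0,0,0],1],[[0,0,0.002],[0,0,0],1],[[0,0,0],[0,0,0],1]]'

```text
time: 10.92
ee_pos: [550.1, -220.5, 90.1]
orientation: [[-0.025, -1.0, 0.0], [-1.0, 0.025, 0.0], [-0.0, -0.0, -1.0]]
ft_force: [-0.6, 2.7, 5.0]
opening: 0.001
```

Call:
carry_out --deltas '[[[0,0,0.002],[0,0,0],1],[[0,0,0.001],[0,0,0],1],[[0,0,0],[0,0,0],1]]'

```text
time: 11.17
ee_pos: [550.4, -220.5, 89.4]
orientation: [[-0.025, -1.0, 0.002], [-1.0, 0.025, -0.001], [0.0, -0.002, -1.0]]
ft_force: [-11.7, 6.7, 37.0]
opening: -0.001
```

Run:
```python
from h import *
t=imaging.get_image("scene");cv2.imwrite("pics/s11.png",cv2.resize(t["image"][130:290,230:370],None,fx=3.6,fy=3.6,interpolation=cv2.INTER_CUBIC))
o=status.get_obs();print(o["time"],o["ee_pos"],o["ft_force"])
```

```text
11.2167 [ 550.41682556 -220.45068394   89.40298889] [-10.84597807   7.61259316  37.18553559]
```

View pics/s11.png

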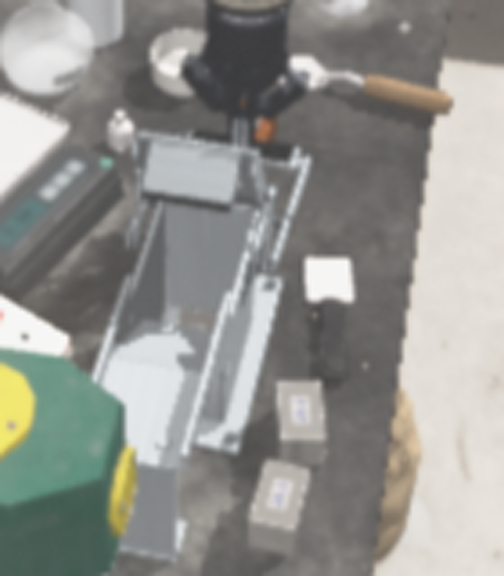

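Call:
carry_out --deltas '[[[0,0,-0.002],[0,0,0],1],[[0,0,-0.001],[0,0,0],1],[[0,0,-0.001],[0,0,0],1],[[0,0,-0.001],[0,0,0],1],[[0,0,-0.001],[0,0,0],1],[[0,0,-0.001],[0,0,0],1],[[0,0,-0.001],[0,0,0],1],[[0,0,-0.001],[0,0,0],1],[[0,0,-0.001],[0,0,0],1],[[0,0,-0.001],[0,0,0],1],[[0,0,-0.001],[0,0,0],1],[[0,0,-0.001],[0,0,0],1]]'

```text
time: 12.22
ee_pos: [550.1, -220.5, 100.3]
orientation: [[-0.025, -1.0, 0.0], [-1.0, 0.025, -0.0], [0.0, -0.0, -1.0]]
ft_force: [-0.0, -2.8, 2.3]
opening: -0.002
```

Call:
carry_out --deltas '[[[0,0,-0.0012],[0,0,0],1],[[0,0,-0.0012],[0,0,0],1],[[0,0,-0.0012],[0,0,0],1],[[0,0,-0.0012],[0,0,0],1],[[0,0,-0.0012],[0,0,0],1],[[0,0,-0.0012],[0,0,0],1],[[0,0,-0.0012],[0,0,0],1],[[0,0,-0.0012],[0,0,0],1],[[0,0,-0.0012],[0,0,0],1],[[0,0,-0.0012],[0,0,0],1],[[0,0,-0.0012],[0,0,0],1],[[0,0,-0.0012],[0,0,0],1]]'

```text
time: 13.22
ee_pos: [550.1, -220.4, 114.7]
orientation: [[-0.025, -1.0, 0.0], [-1.0, 0.025, 0.0], [-0.0, -0.0, -1.0]]
ft_force: [-1.1, -3.2, 2.8]
opening: -0.0
```

Run:
```python
from h import *
w=imaging.get_image("wrist")["image"]
t=imaging.get_image("scene")["image"]
a=cv2.resize(t[130:290,230:370],None,fx=3,fy=3,interpolation=cv2.INTER_CUBIC)
c=np.zeros((480,800,3),np.uint8);c[:480,:420]=a;c[:285,420:800]=cv2.resize(w,(380,285));cv2.imwrite("pics/c12.png",c)
o=status.get_obs();print(o["time"],o["ee_pos"],o["ft_force"])
```

```text
13.3167 [ 550.11503386 -220.44969272  114.74448464] [-0.11614405 -3.28737604  4.52518642]
```

View pics/c12.png

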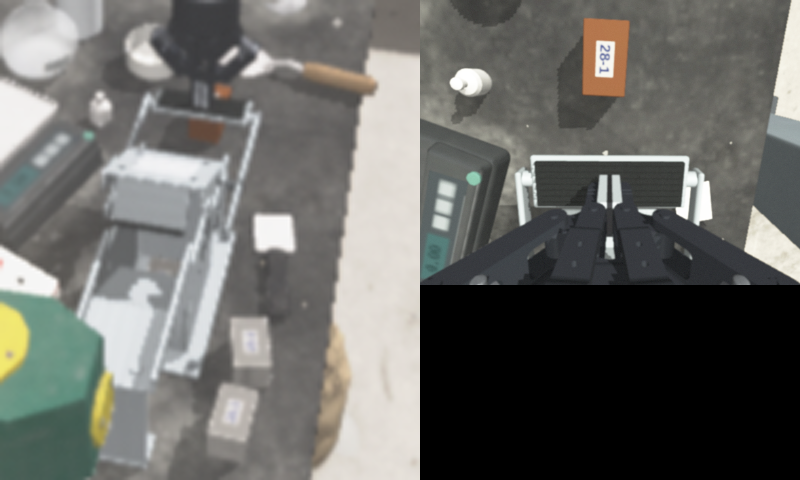

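Call:
carry_out --deltas '[[[-0.0002,0,-0.0012],[0,0,0],1],[[-0.0002,0,-0.0012],[0,0,0],1],[[-0.0002,0,-0.0012],[0,0,0],1],[[-0.0002,0,-0.0012],[0,0,0],1],[[-0.0002,0,-0.0012],[0,0,0],1],[[-0.0002,0,-0.0012],[0,0,0],1],[[-0.0002,0,-0.0012],[0,0,0],1],[[-0.0002,0,-0.0012],[0,0,0],1],[[-0.0002,0,-0.0012],[0,0,0],1],[[-0.0002,0,-0.0012],[0,0,0],1],[[-0.0002,0,-0.0012],[0,0,0],1],[[-0.0002,0,-0.0012],[0,0,0],1]]'

```text
time: 14.32
ee_pos: [550.2, -218.1, 129.1]
orientation: [[-0.025, -1.0, 0.0], [-1.0, 0.025, -0.0], [0.0, -0.0, -1.0]]
ft_force: [-0.6, -2.5, 4.4]
opening: -0.002
```

Call:
carry_out --deltas '[[[-0.0001,0,-0.001],[0,0,0],1],[[-0.0001,0,-0.001],[0,0,0],1],[[-0.0001,0,-0.001],[0,0,0],1],[[-0.0001,0,-0.001],[0,0,0],1],[[-0.0001,0,-0.001],[0,0,0],1],[[-0.0001,0,-0.001],[0,0,0],1],[[-0.0001,0,-0.001],[0,0,0],1],[[-0.0001,0,-0.001],[0,0,0],1],[[-0.0001,0,-0.001],[0,0,0],1],[[-0.0001,0,-0.001],[0,0,0],1],[[-0.0001,0,-0.001],[0,0,0],1],[[-0.0001,0,-0.001],[0,0,0],1]]'

```text
time: 15.32
ee_pos: [550.1, -216.8, 141.0]
orientation: [[-0.025, -1.0, -0.0], [-1.0, 0.025, 0.0], [-0.0, 0.0, -1.0]]
ft_force: [0.3, 3.0, 3.5]
opening: 0.0
```

Call:
carry_out --deltas '[[[0,0,-0.0008],[0,0,0],1],[[0,0,-0.0008],[0,0,0],1],[[0,0,-0.0008],[0,0,0],1],[[0,0,-0.0008],[0,0,0],1],[[0,0,-0.0008],[0,0,0],1],[[0,0,-0.0008],[0,0,0],1],[[0,0,-0.0008],[0,0,0],1],[[0,0,-0.0008],[0,0,0],1],[[0,0,-0.0008],[0,0,0],1],[[0,0,-0.0008],[0,0,0],1],[[0,0,-0.0008],[0,0,0],1],[[0,0,-0.0008],[0,0,0],1]]'

```text
time: 16.32
ee_pos: [550.2, -216.9, 150.6]
orientation: [[-0.025, -1.0, 0.0], [-1.0, 0.025, -0.0], [0.0, -0.0, -1.0]]
ft_force: [0.4, 3.1, 3.9]
opening: -0.001
```

Run:
```python
from h import *
w=imaging.get_image("wrist")["image"]
t=imaging.get_image("scene")["image"]
a=cv2.resize(t[130:290,230:370],None,fx=3,fy=3,interpolation=cv2.INTER_CUBIC)
c=np.zeros((480,800,3),np.uint8);c[:480,:420]=a;c[:285,420:800]=cv2.resize(w,(380,285));cv2.imwrite("pics/c13.png",c)
o=status.get_obs();print(o["time"],o["ee_pos"],o["ft_force"])
```

```text
16.4167 [ 550.19409248 -216.88910716  150.67727658] [-0.83450572  3.08466272  2.35008333]
```

View pics/c13.png

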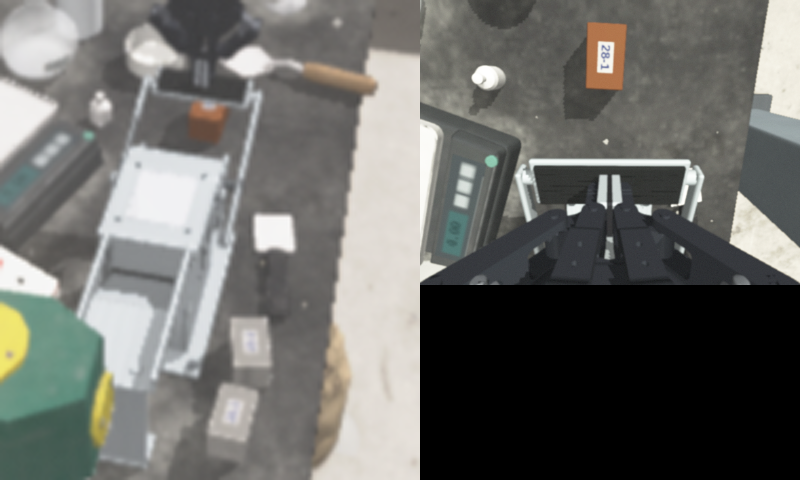

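Still in contact, lid nearly shut. I'll let the last few mm down more slowly.

Call:
carry_out --deltas '[[[0,0,-0.0004],[0,0,0],1],[[0,0,-0.0004],[0,0,0],1],[[0,0,-0.0004],[0,0,0],1],[[0,0,-0.0004],[0,0,0],1],[[0,0,-0.0004],[0,0,0],1],[[0,0,-0.0004],[0,0,0],1],[[0,0,-0.0004],[0,0,0],1],[[0,0,-0.0004],[0,0,0],1],[[0,0,-0.0004],[0,0,0],1],[[0,0,-0.0004],[0,0,0],1],[[0,0,-0.0004],[0,0,0],1],[[0,0,-0.0004],[0,0,0],1]]'

```text
time: 17.42
ee_pos: [550.2, -216.9, 155.4]
orientation: [[-0.025, -1.0, -0.0], [-1.0, 0.025, 0.0], [-0.0, 0.0, -1.0]]
ft_force: [0.4, 3.0, 2.8]
opening: -0.001
```

Call:
carry_out --deltas '[[[0,0,-0.0004],[0,0,0],1],[[0,0,-0.0004],[0,0,0],1],[[0,0,-0.0004],[0,0,0],1],[[0,0,-0.0004],[0,0,0],1],[[0,0,-0.0004],[0,0,0],1],[[0,0,-0.0004],[0,0,0],1],[[0,0,-0.0004],[0,0,0],1],[[0,0,-0.0004],[0,0,0],1],[[0,0,-0.0004],[0,0,0],1],[[0,0,-0.0004],[0,0,0],1],[[0,0,-0.0004],[0,0,0],1],[[0,0,-0.0004],[0,0,0],1]]'

```text
time: 18.42
ee_pos: [550.1, -216.9, 160.1]
orientation: [[-0.025, -1.0, -0.0], [-1.0, 0.025, -0.0], [0.0, 0.0, -1.0]]
ft_force: [0.9, -0.5, 1.4]
opening: -0.001
```

Call:
carry_out --deltas '[[[0,0,-0.0004],[0,0,0],1],[[0,0,-0.0004],[0,0,0],1],[[0,0,-0.0004],[0,0,0],1],[[0,0,-0.0004],[0,0,0],1],[[0,0,-0.0004],[0,0,0],1],[[0,0,-0.0004],[0,0,0],1],[[0,0,-0.0004],[0,0,0],1],[[0,0,-0.0004],[0,0,0],1],[[0,0,-0.0004],[0,0,0],1],[[0,0,-0.0004],[0,0,0],1],[[0,0,-0.0004],[0,0,0],1],[[0,0,-0.0004],[0,0,0],1]]'

```text
time: 19.42
ee_pos: [550.2, -216.9, 165.0]
orientation: [[-0.025, -1.0, 0.0], [-1.0, 0.025, -0.0], [0.0, -0.0, -1.0]]
ft_force: [0.6, 0.4, 0.1]
opening: 0.004
```

Run:
```python
from h import *
w=imaging.get_image("wrist")["image"]
t=imaging.get_image("scene")["image"]
a=cv2.resize(t[130:290,230:370],None,fx=3,fy=3,interpolation=cv2.INTER_CUBIC)
c=np.zeros((480,800,3),np.uint8);c[:480,:420]=a;c[:285,420:800]=cv2.resize(w,(380,285));cv2.imwrite("pics/c14.png",c)
o=status.get_obs();print(o["time"],o["ee_pos"],o["ft_force"])
```

```text
19.5167 [ 550.21526474 -216.89257741  165.01347346] [-0.93650067  0.43156776 -0.02155578]
```

View pics/c14.png

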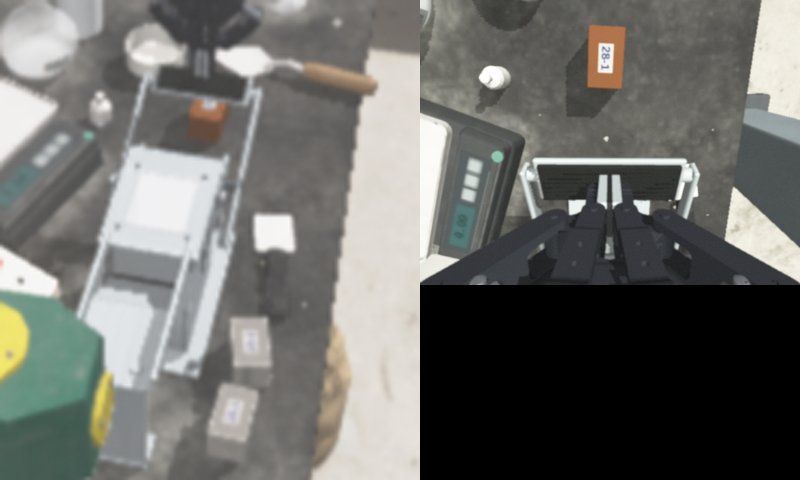

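Force has dropped to zero and the lid is shut. I'll retreat upward and make a last check.

Call:
carry_out --deltas '[[[0,0,-0.002],[0,0,0],1],[[0,0,-0.01],[0,0,0],1],[[0,0,-0.025],[0,0,0],1],[[0,0,-0.03],[0,0,0],1],[[0,0,-0.03],[0,0,0],1],[[0,0,-0.03],[0,0,0],1],[[0,0,-0.02],[0,0,0],1],[[0,0,-0.01],[0,0,0],1],[[0,0,0],[0,0,0],1],[[0,0,0],[0,0,0],1]]'

```text
time: 20.35
ee_pos: [550.4, -217.0, 322.3]
orientation: [[-0.025, -1.0, 0.001], [-1.0, 0.025, -0.0], [0.0, -0.001, -1.0]]
ft_force: [0.3, -0.2, -0.8]
opening: -0.002
```

Run:
```python
from h import *
w=imaging.get_image("top")["image"]
t=imaging.get_image("scene")["image"]
a=cv2.resize(t[130:290,230:370],None,fx=3,fy=3,interpolation=cv2.INTER_CUBIC)
c=np.zeros((480,800,3),np.uint8);c[:480,:420]=a;c[:285,420:800]=cv2.resize(w[180:285,170:310],(380,285),interpolation=cv2.INTER_CUBIC);cv2.imwrite("pics/c15.png",c)
cv2.imwrite("pics/t15.png",w)
o=status.get_obs();print(o["time"],o["ee_pos"],o["ft_force"])
```

```text
20.45 [ 549.90294279 -216.77500622  321.06127218] [-0.12450271  0.2413253   0.0273114 ]
```

View pics/c15.png

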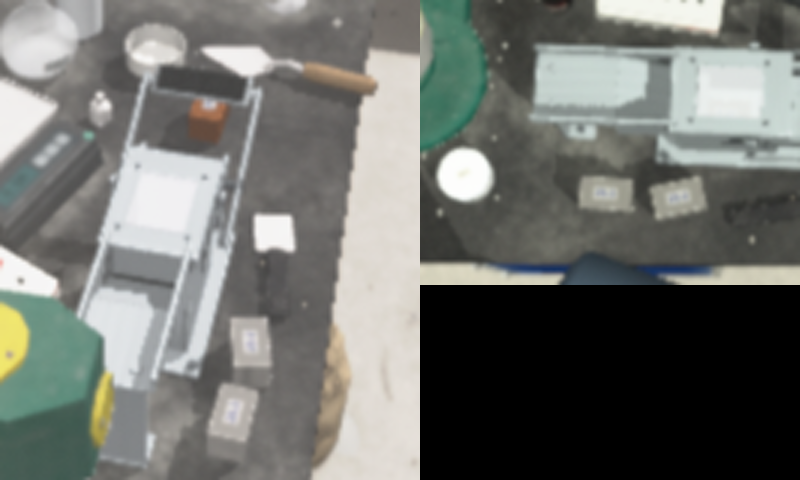

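Shelf and slide are empty, the lid is shut, the bystanders are unmoved, and the robot is clear.

```bash
python3 -c "
from bench import workorder
print(workorder.sign_off())"
```

```text
the job is handed in; nothing more can be done
None
```

The spent prism is in the bin and the lid is shut. I handed the job in at about 20.5 s of the 54 s allowed.

- **Push:** I pushed the grey prism "28-1" along the shelf with the fingertips until it tipped and came to rest against the gate. The brown look-alike also marked "28-1" was left alone.
- **Lever:** I pressed the lever to its stop at TCP height 89 mm, with a peak wrist force of about 39 N. The prism was seen down in the hopper with the lid open.
- **Lid:** I let the lid down over about 7–8 s with the fingers on the pad. A contact force of 2–5 N showed until TCP height 155 mm, fading to zero by 165 mm, when the lid was shut.
- **Last checks:** The final pictures show an empty shelf and slide, the lid closed and the pad up. The two standing-by prisms and the other bystanders in view look unmoved. The robot is clear at z about 321 mm, with force near zero.
- **Disagreements:** The prism lay with its 65 mm length along the shelf, not across it as the text says, but it still tipped and slid in. The pad's upper height came out near 160 mm rather than the 155 mm given. I could not see the prism through the shut lid.

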